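Flip a router cover with a thin lifter

ROBOT

A 7-joint arm with a two-finger parallel gripper is mounted at the origin on the work surface. World frame = base frame: x ahead of the robot, y to its left, z up, the work surface at z = 0. Lengths are in m, angles in rad, forces in N, time in s.
With the tool pointing down it reaches from about 0.35 to 0.9 m from the base axis. Payload 8.1 kg.
Tool frame: the origin (TCP) lies midway between the tips of the shut fingers; the grasp point (between the pads) lies 19 mm behind it; z points along the fingers, y is the direction in which the jaws open and shut (so a half turn about z gives the same grasp; the last joint's range is limited). The gripper opens to 92 mm and grips with 3 to 60 N. Pads are 19 mm wide; open, the fingers measure 130 mm over their backs; the gripper's body (75 mm by 190 mm) begins 47 mm behind the grasp point.
Start: joints at [-1.334, 0.434, 0.025, 1.573, -0.012, 1.134, -0.075], TCP at [0.208, 0.589, 0.194] pointing down, gripper open.
Joint ranges: [-2.62, 2.62], [-0.44, 2.09], [-1.27, 1.32], [0.08, 2.57], [-1.32, 4.46], [0.12, 2], [-2.74, 2.74]. Speed limits (rad/s): [2.22, 2.22, 3.01, 3.01, 3.14, 3.14, 3.14].

INTERFACE

Orientations are given as a unit quaternion [x, y, z, w].
In Python, from rig import ctrl, grip, solver, observe, imaging, ticket gives the robot as it stands. Calls block until the motion is done:
- ctrl.move_pose(position, orientation): joint-space move of the TCP to a pose.
- ctrl.move_linear(position, attitude=None, velocity=0.15, f_stop=None): straight line of the TCP; attitude=None keeps the orientation; velocity is the mean speed in m/s. With f_stop (N) it stops when the force on the tool has changed by that much, and returns True; else False.
- ctrl.set_joints(angles): joint-space move.
- grip(opening, grasp_force=None): opening from 0.0 (shut) to 1.0 (fully open); grasp_force is the grip in N (None keeps the last); returns when the fingers have stopped.
- ctrl.dwell(seconds).
- solver.ik(position, orientation): joint angles nearest the present ones, or None.
- observe(): the state.
- imaging.camera(name): name is "scene" or "top" or "wrist"; returns a dict with "color" (480x640x3 uint8, red, green, blue), "depth" (480x640 float32, m along the optical axis (not along the pixel's ray), 0 where there is no reading), "mtx" (3x3 intrinsics, pixels), "xyz" and "rotation" of the camera in the world; the wrist camera has in their place "T_tool_cam" (4x4, takes a point from camera to tool coordinates, whose origin is the TCP and whose axes are the flange's). Camera axes: x right, y down, z forward; pixel columns grow to the right and rows downward; lengths in m; the calibration is good to about 2 mm. The wrist camera is an equidistant fisheye: a pixel r from the principal point sees the ray r / f radians off the axis. A picture is of the moment at which its call begins: read the wrist's pose just before it.
A pose or a line that the arm cannot do raises ctrl.IKError and nothing moves.
- ticket.sign_off(): hands the job in, once; it reports no verdict.
The state is a dict: "time": time; "qpos": joint angles; "dq": joint speeds; "joint_efforts": joint torques, N m; "eef_pos": TCP position; "tcp_rot": TCP orientation; "contact_force": force on the tool from outside, world axes, zero at the start; "moment": the same for the moment, N m; "finger_gap": opening from 0.0 (shut) to 1.0 (fully open).
Only numpy, scipy, OpenCV 4.12 (cv2) and the standard library are available. Lean on these libraries where they do the work, as an engineer would, in place of code of your own. Each camera call takes 0.05 s, during which the arm holds its last target.

TASK

The router's small cover lies white face down in the blue repair tray: with the orange-handled lifter, slide the blade gently along the tray floor and under its rim, press it lightly but snugly against the yellow step for a moment, then tip it over the step so that it lies flat on the yellow pad, white face up. Keep fingers off the cover and never push hard on it or the tray. Then lay the lifter gently back flat on the cork mat and let go, leaving the router, adapter and dish where they are.

Things in the scene. Friction and masses are not known exactly. Their poses are not given: they have to be found in the camera images.
- step (a point): Mark on the pocket floor of the fixed tray, midway across. The foot of the yellow pad's upright 8 mm step stands up to 8 mm before or behind it: the pad is clamped a little differently each time, so find the step by feel. x points from the pocket over the step on to the pad, y across, z up. Flat blue pocket floor: z = 0 here, from x = -145 mm, open at its -x end.
- tray: The fixed blue tray, axes as the mark's; origin 4 mm below the mark, on the table. The flat yellow pad, clamped in it, has its top 8 mm above the pocket floor and is 70 mm long from its step, 110 mm wide. Rims along both long sides stand 10 mm above the pocket floor, inner faces at y = -56 and 56 mm.
- cover_mid (a point): Centre (half-way up) of the loose router cover, own x nearly along the tray's x. 64 (x) by 76 (y) by 6 mm: a grey flange 2.5 mm thick, full size, and centred on its outside a white vented panel 46 x 58 x 3.5 mm. Own z points out of its inner side: up at the start, panel down, so the flange overhangs 9 mm all round, 3.5 mm above the floor. White face up: own z down.
- cover: The same cover, about 50 g; origin 3 mm below its centre at the start, on the white panel's face. Its far rim starts about 5 to 26 mm short of the step. It slides freely; held against the step and lifted by its near rim it pivots up on its far rim, and falls over onto the pad once a little past upright.
- lifter_grip (a point): Point to grip the loose lifter: in its upright orange handle, 30 mm above the blade's underside. Handle: slab 60 mm long (own x), 14 mm thick (own y, pinch it so), from 2 to 45 mm above the blade's underside. Flat steel blade under it: 2 mm thick, 36 mm wide, reaching 35 mm behind and 95 mm ahead (own +x) of this point. Own z up.
- lifter_tip (a point): Middle of the lifter blade's front lower edge: 95 mm ahead (own +x) and 30 mm below the grip point, same axes.
- lifter: The whole lifter, 90 g; origin on the blade's underside, 30 mm below the grip point. It can turn a little between the fingers when its tip is pressed.
- rest_top (a point): Centre of the top of the fixed cork mat (190 mm along own x, 100 mm along y, top 4 mm above the table) on which the lifter lies at the start and must lie at the end.
- rest: The cork mat; origin under its centre, on the table.
- router_front (a point): White router, 160 (own x) x 230 x 36 mm; this point lies at the foot of the side nearest the robot, 80 mm from its centre along own -x; leave alone.
- adapter: White power adapter, 85 x 50 x 34 mm, with a plug reaching 78 mm out along own +x from its centre; origin under its centre; leave alone.
- dish: Small blue ceramic dish, 64 mm wide, 24 mm high, origin under its centre; leave alone.
There are look-alikes about, which are no part of the job. What is shaped like the lifter but green or pink is not meant.

How it is judged:
On the way, in this order (a step that is already met when the one before it is completed fails the run):
1. the blade, low on the pocket floor and under the rim, presses the still flat cover snugly against the step with over 2 N (contact force between lifter and cover above 2 N and contact force between cover and tray above 2 N and angle between cover_mid's own z axis and vertical below 0.2 rad and z of lifter_tip in the frame of step below 0.004 m and x of lifter_tip in the frame of cover_mid above -0.031 m), for 0.2 s.
2. the lifter's blade levers the cover up against the step: cover raised by over 35 degrees, resting on the blade, its middle still on the pocket side (angle between cover_mid's own z axis and vertical between 0.61 and 1.6 rad and contact force between lifter and cover above 0.05 N and x of cover_mid in the frame of step between -0.05 and 0.005 m), for 0.1 s.
3. the cover lies flat on the yellow pad, white face up (angle between cover_mid's own z axis and vertical above 3 rad and x of cover_mid in the frame of step between -0.005 and 0.055 m and y of cover_mid in the frame of step between -0.025 and 0.025 m and z of cover_mid in the frame of step between 0.008 and 0.0145 m), for 0.2 s.
At the end, for the whole second after the job is handed in: Cover at rest flat on the yellow pad, white face up (within 8 degrees), its centre 5 mm before to 55 mm past the tray's mark and within 25 mm of the midline; lifter at rest flat on the cork (3 degrees), grip within 35 mm of the mat's long midline, -85 to 40 mm along it (all of step 3 and linear speed of each of cover, lifter below 0.02 m/s and angle between lifter_grip's own z axis and vertical below 0.06 rad and x of lifter_grip in the frame of rest_top between -0.085 and 0.04 m and y of lifter_grip in the frame of rest_top between -0.035 and 0.035 m and z of lifter_grip in the frame of rest_top between 0.026 and 0.034 m); the robot touches nothing.
It fails at once if the cover is touched by the gripper or arm (contact force between any of the fingers, the arm and cover above 0.3 N).
It fails at once if the lifter pushes the cover with more than 12 N (contact force between lifter and cover above 12 N).
It fails at once if the lifter presses on the tray with more than 15 N (contact force between lifter and tray above 15 N).
It fails at once if the lifter is dropped or banged on the cork mat (over 40 N) (contact force between lifter and rest above 40 N).
It fails at once if the router, adapter or dish is shifted by more than 15 mm (distance of any of router_front, adapter, dish from where it was at the start of the episode above 0.015 m).
It also fails if it takes over 72 s, if anything falls off the work surface, if the arm or the gripper's body presses on something with over 40 N, if the wrist force passes 120 N, or if a joint passes its speed limit or range.

## Working session

There is one attempt and no reset: what is moved stays moved. The work goes in short steps, each a Python script; the robot and the scene stay as the last script left them, time stands still between calls to the robot, and variables do not carry over. Pictures are saved under pics/ and viewed, and the job is handed in when it is done.

```bash
ls; mkdir -p pics; python3 - <<'E'
from rig import ctrl, grip, solver, observe, imaging, ticket
import cv2, numpy as np
print(observe())
for n in ["scene","top","wrist"]:
    c=imaging.camera(n); cv2.imwrite(f"pics/{n}0.png",c["color"][:,:,::-1]); np.savez(f"pics/{n}0.npz",**c)
    print(n,{k:v for k,v in c.items() if k not in("color","depth")}, (c["depth"]>0).mean())
E
```

```text
pics
{'time': 0.0, 'qpos': array([-1.33364501,  0.4352243 ,  0.02498262,  1.57408813, -0.01158395,
        1.13400664, -0.07511822]), 'dq': array([-8.89998927e-04,  1.48131048e-03,  1.39298652e-03, -6.54833108e-04,
       -2.75403200e-05, -7.28815619e-04,  3.90813993e-04]), 'joint_efforts': array([ 1.52048106e-03, -6.67865038e+01,  9.85623635e-01, -3.14449346e+01,
       -6.04663719e-02,  4.29621502e-02,  1.73947656e-04]), 'eef_pos': array([0.20816512, 0.5887195 , 0.19344778]), 'tcp_rot': array([ 1.69104038e-01,  9.85597889e-01, -7.89067384e-04, -5.31653174e-05]), 'contact_force': array([-0.07244545,  0.07690576, -0.02500233]), 'moment': array([-0.00736484,  0.03058253, -0.00129165]), 'finger_gap': 0.9964967987802533}
scene {'mtx': array([[497.19437611,   0.        , 326.07872901],
       [  0.        , 497.19437611, 241.18359423],
       [  0.        ,   0.        ,   1.        ]]), 'xyz': array([ 1.211888  , -0.03714782,  0.69782168]), 'rotation': array([ 0.62871448,  0.69092906, -0.26249004, -0.2417315 ])} 0.99607421875
top {'mtx': array([[512.24079595,   0.        , 328.6857009 ],
       [  0.        , 512.24079595, 242.69379577],
       [  0.        ,   0.        ,   1.        ]]), 'xyz': array([ 0.51293094, -0.07216871,  0.91888009]), 'rotation': array([-0.69502285,  0.71550446, -0.05439984,  0.04513606])} 0.9959765625
wrist {'mtx': array([[371.64829954,   0.        , 311.50869015],
       [  0.        , 371.64829954, 232.97311935],
       [  0.        ,   0.        ,   1.        ]]), 'T_tool_cam': array([[ 6.54512225e-04, -9.62984372e-01, -2.69556434e-01,
         7.23395719e-02],
       [ 9.99999614e-01,  7.88240474e-04, -3.87864178e-04,
         4.61586336e-04],
       [ 5.85982434e-04, -2.69556076e-01,  9.62984516e-01,
        -1.89549580e-01],
       [ 0.00000000e+00,  0.00000000e+00,  0.00000000e+00,
         1.00000000e+00]])} 0.9665299479166667
```

View pics/scene0.png

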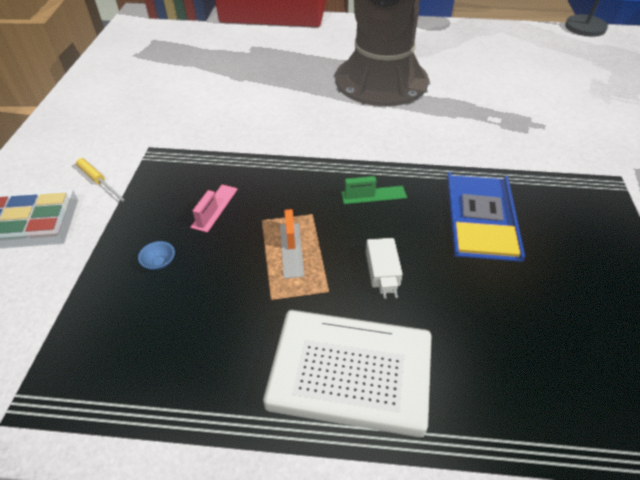

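View pics/top0.png

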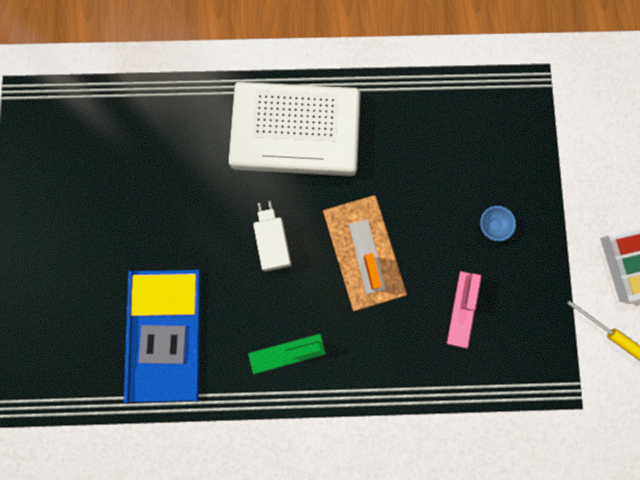

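The top view shows the tray at about (125–200, 270–402) with the cover at (162, 343), and the orange lifter at (368, 255) on the cork mat, with its blade pointing away from the robot. Next I'll measure these.

```bash
cat > h.py <<'E'
import numpy as np, cv2
from scipy.spatial.transform import Rotation as R
def load(n): return dict(np.load(f"pics/{n}.npz"))
def ray(c,uv,z,Rm=None,p=None):
    K=c["mtx"]; uv=np.atleast_2d(uv).astype(float)
    d=np.c_[(uv[:,0]-K[0,2])/K[0,0],(uv[:,1]-K[1,2])/K[1,1],np.ones(len(uv))]
    Rm=R.from_quat(c["rotation"]).as_matrix(); p=c["xyz"]
    d=d@Rm.T; return p+d*((z-p[2])/d[:,2])[:,None]
def wray(c,uv,z):  # fisheye, needs c["eef_pos"], c["tcp_rot"]
    K=c["mtx"]; uv=np.atleast_2d(uv).astype(float)
    a=np.c_[(uv[:,0]-K[0,2])/K[0,0],(uv[:,1]-K[1,2])/K[1,1]]
    r=np.linalg.norm(a,axis=1)+1e-12
    d=np.c_[a*(np.sin(r)/r)[:,None],np.cos(r)]
    T=np.eye(4);T[:3,:3]=R.from_quat(c["tcp_rot"]).as_matrix();T[:3,3]=c["eef_pos"];T=T@c["T_tool_cam"]
    d=d@T[:3,:3].T; p=T[:3,3]; return p+d*((z-p[2])/d[:,2])[:,None]
def masks(c):
    h=cv2.cvtColor(c["color"],cv2.COLOR_RGB2HSV); H,S,V=[h[...,i].astype(int) for i in range(3)]
    return dict(yellow=(H>22)&(H<35)&(S>150)&(V>120),blue=(H>105)&(H<130)&(S>130)&(V>50),
      orange=(H>6)&(H<20)&(S>215)&(V>150),grey=(S<70)&(V>70)&(V<190), cork=(H>5)&(H<20)&(S>80)&(S<=215)&(V>90))
def big(m,roi):
    k=np.zeros(m.shape,np.uint8);x0,y0,x1,y1=roi;k[y0:y1,x0:x1]=m[y0:y1,x0:x1]
    cs,_=cv2.findContours(k,cv2.RETR_EXTERNAL,cv2.CHAIN_APPROX_NONE)
    return max(cs,key=cv2.contourArea)[:,0,:]
def rect(P):
    r=cv2.minAreaRect((P[:,:2]*1000).astype(np.float32)); (cx,cy),(w,h),a=r
    if w<h: w,h,a=h,w,a+90
    a=(a+90)%180-90
    return np.round([cx,cy,w,h,a],1)
E
python3 - <<'E'
from h import *
c=load("top0");m=masks(c)
for n,col,roi,z in [("pad","yellow",(110,260,210,330),.012),("tray","blue",(110,260,210,410),.014),("cover","grey",(135,320,190,368),.010),("orange","orange",(350,240,395,300),.049),("blade","grey",(340,210,395,300),.006),("cork","cork",(315,190,410,315),.004)]:
    q=big(m[col],roi); P=ray(c,q,z); dz=[c["depth"][v,u] for u,v in q]
    print(n,rect(P),len(q), q.min(0),q.max(0))
E
python3 -c "
import cv2
i=cv2.imread('pics/top0.png')
cv2.imwrite('pics/crop0.png',cv2.resize(i[190:410,110:410],None,fx=2.6,fy=2.6,interpolation=cv2.INTER_CUBIC))"
```

```text
pad [557.9 208.  110.7  68.2  88.3] 199 [131 275] [194 314]
tray [489.2 207.5 225.6 129.1  -0.5] 410 [123 269] [200 402]
cover [472.5 208.9  75.9  63.1  87.1] 156 [139 325] [184 362]
orange [ 586.  -158.    57.8   14.9   11.7] 77 [365 254] [380 287]
blade [ 583.6 -160.2   63.1   36.1   11.5] 169 [359 255] [384 293]
cork [ 624.4 -149.   192.2  102.2   14.9] 303 [322 195] [406 310]
```

View pics/crop0.png

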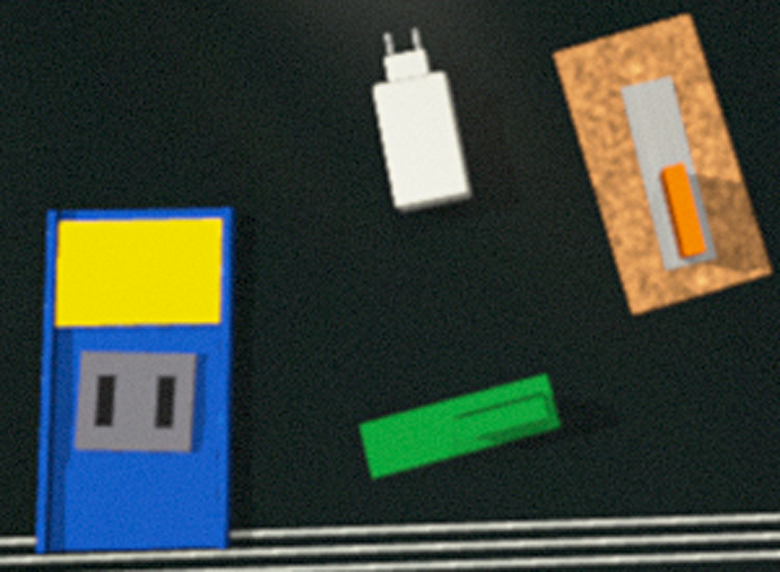

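Every measured size matches the given dimensions. Now I'll check reach and hover over the lifter for a wrist view.

```bash
cat >> h.py <<'E'
def q_down(yaw,pitch=0.0,flip=True):
    """tool z down, lifter x at yaw (rad); pitch>0 = lifter nose up. tool x = -lifter x if flip"""
    L=R.from_euler('z',yaw)*R.from_euler('y',-pitch)   # lifter axes
    T=np.array([[-1,0,0],[0,1,0],[0,0,-1.]]) if flip else np.array([[1,0,0],[0,-1,0],[0,0,-1.]])
    return (L*R.from_matrix(T)).as_quat()
def snap(name,n="wrist"):
    from rig import observe,imaging
    s=observe(); c=imaging.camera(n)
    if n=="wrist": c["eef_pos"]=s["eef_pos"];c["tcp_rot"]=s["tcp_rot"]
    np.savez(f"pics/{name}.npz",**c); cv2.imwrite(f"pics/{name}.png",c["color"][:,:,::-1]); return c
E
python3 - <<'E'
from h import *
from rig import ctrl, grip, solver, observe
y=np.radians(11.7)
for f in (True,False):
    for p,yw in [((.586,-.158,.2),y),((.586,-.158,.015),y),((.33,.209,.03),-.015),((.33,.209,.015),-.015),((.44,.207,.09),-.015)]:
        j=solver.ik(np.array(p),q_down(yw,0,f)); print(f,p,None if j is None else np.round(j,2))
ctrl.move_pose(np.array([.586,-.158,.19]),q_down(y))
print(observe()["time"],observe()["contact_force"])
snap("w1")
E
```

```text
True (0.586, -0.158, 0.2) [-0.32  0.46  0.73  1.65 -0.33  1.15  2.27]
True (0.586, -0.158, 0.015) [-0.05  0.62  0.33  1.82 -0.28  0.75  2.2 ]
True (0.33, 0.209, 0.03) [-0.76  0.31  0.07  2.31 -0.04  0.52  0.9 ]
True (0.33, 0.209, 0.015) [-0.75  0.34  0.06  2.32 -0.04  0.48  0.9 ]
True (0.44, 0.207, 0.09) [-0.66  0.34  0.14  2.04 -0.07  0.77  1.08]
False (0.586, -0.158, 0.2) [-0.47  0.55  1.02  1.66 -0.5   1.21 -0.7 ]
False (0.586, -0.158, 0.015) [-0.28  0.69  0.69  1.84 -0.59  0.83 -0.65]
False (0.33, 0.209, 0.03) [-1.19  0.35  0.62  2.34 -0.4   0.55 -1.84]
False (0.33, 0.209, 0.015) [-1.16  0.39  0.59  2.35 -0.45  0.51 -1.8 ]
False (0.44, 0.207, 0.09) [-1.08  0.39  0.7   2.07 -0.35  0.8  -1.75]
3.0917 [ 0.03177748 -0.80771801  0.40122789]
```

View pics/w1.png

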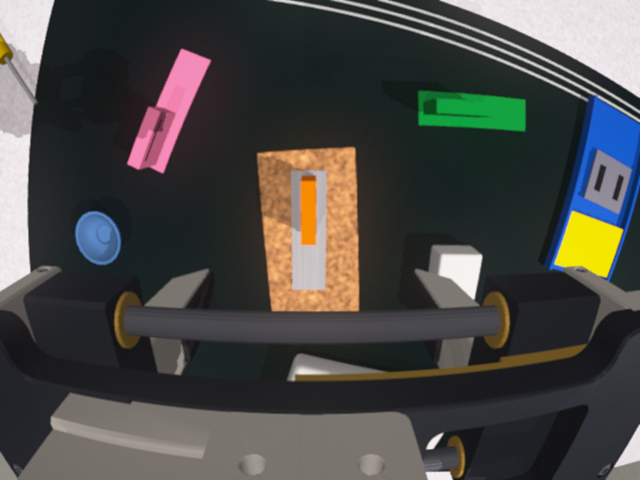

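The wrist view shows the handle at (308, 210) and the blade tip at about (309, 290), between the open fingers, which sit at the side edges of the picture. I'll cross-check against the top view.

```bash
python3 - <<'E'
from h import *
c=load("w1");m=masks(c)
for n,col,roi,z in [("orange","orange",(290,165,330,255),.049),("bladeall","grey",(285,165,333,300),.006),("cork","cork",(250,140,365,312),.004)]:
    q=big(m[col],roi) if n!="bladeall" else big(m["grey"]|m["orange"],roi)
    P=wray(c,q,z); print(n,rect(P),q.min(0),q.max(0))
print(c["eef_pos"],wray(c,[[292,290],[326,290]],.006))
t=load("top0"); m=masks(t); q=big(m["grey"]|m["orange"],(340,210,395,300));print(rect(ray(t,q,.006)), ray(t,[[350,222],[369,219]],.006))
E
```

```text
orange [ 587.  -160.    59.8   11.2   11.8] [302 179] [314 243]
bladeall [ 596.2 -158.4   67.5   12.6   11.8] [302 179] [314 243]
cork [ 621.8 -150.2  183.2  100.8   14.8] [257 147] [359 311]
[ 0.5862728  -0.15700945  0.18986884] [[ 0.68597077 -0.15783147  0.006     ]
 [ 0.67828987 -0.1212297   0.006     ]]
[ 585.7 -159.8   67.3   36.1   11.5] [[ 0.67896863 -0.1258208   0.006     ]
 [ 0.68353427 -0.16048167  0.006     ]]
```

Both views agree: the grip is at (587.5, -159) mm with yaw 11.7°, and on the mat it sits at x ≈ -38, y ≈ 0. I'll grasp it now.

```bash
python3 - <<'E'
from h import *
from rig import ctrl, grip, solver, observe
y=np.radians(11.7); q=q_down(y)
P=np.array([.5875,-.159,.05])
grip(0.6,50)
ctrl.move_pose(P+[0,0,.03],q)
print(ctrl.move_linear(P+[0,0,-.035],velocity=.08,f_stop=8), observe()["eef_pos"])
grip(0.0,50)
s=observe(); print(s["time"],s["eef_pos"],s["finger_gap"]*92,s["contact_force"])
ctrl.move_linear(P+[0,0,.06],velocity=.15)
s=observe(); print(s["time"],s["eef_pos"],s["finger_gap"]*92,s["contact_force"])
snap("w2")
E
```

```text
False [ 0.58781685 -0.15925975  0.01534254]
6.175 [ 0.58755292 -0.15910225  0.015028  ] 11.500585672527574 [ 0.6710272  -0.60745913  0.91437409]
6.9583 [ 0.58692385 -0.15852293  0.1091703 ] 11.380979602723487 [ 0.46833297  0.5301968  -1.75216008]
```

View pics/w2.png

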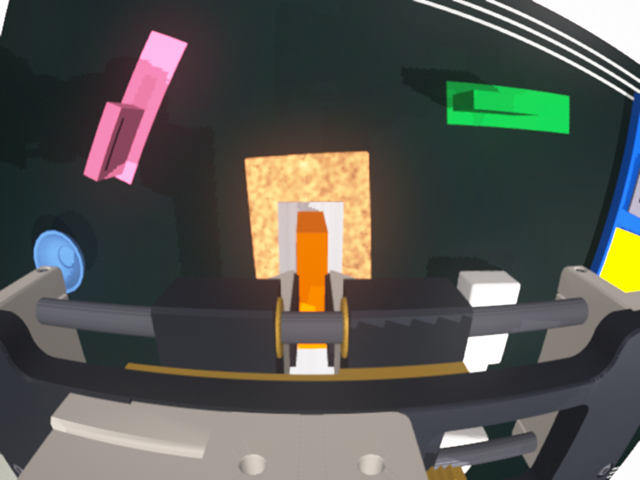

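The lifter is held: the gap is about 11.4 mm and the blade shows below. I'll carry it to the tray and refine the tray frame with a wrist picture on the way.

```bash
python3 - <<'E'
from h import *
from rig import ctrl, grip, solver, observe
ctrl.move_pose(np.array([.36,.209,.13]),q_down(-.02))
s=observe(); print(s["time"],s["eef_pos"],s["contact_force"],s["finger_gap"]*92)
snap("w3"); snap("t3","top"); snap("s3","scene")
E
```

```text
8.6 [0.36079024 0.2086082  0.13011622] [-0.29615514 -0.2674123  -0.85841622] 11.484837173989112
```

View pics/w3.png

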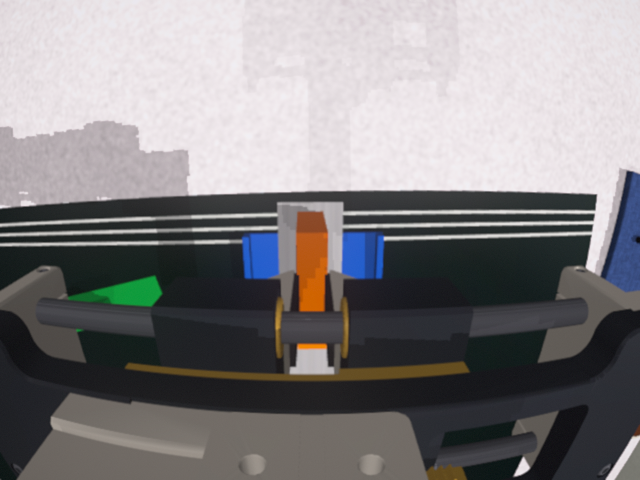

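View pics/s3.png

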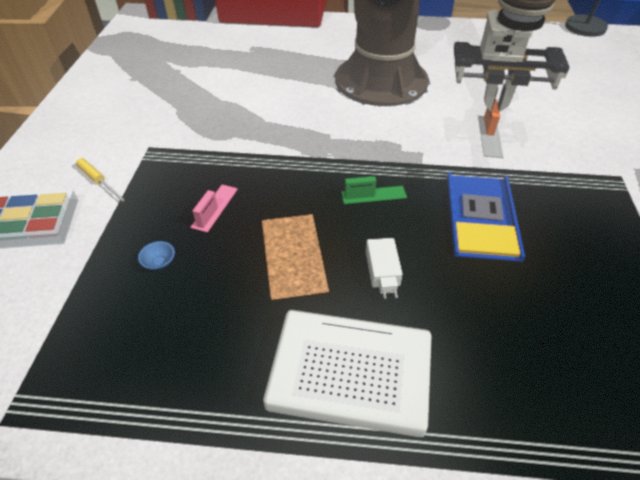

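```bash
python3 - <<'E'
from h import *
c=load("s3");t=load("top0");m=masks(c);mt=masks(t)
q=big(m["yellow"],(440,210,530,265));print("pad s",rect(ray(c,q,.012)))
q=big(m["blue"],(440,170,530,270));print("tray s",rect(ray(c,q,.014)))
q=big(m["grey"],(455,185,510,225));print("cover s",rect(ray(c,q,.010)))
# side edges of the pad and tray in top view: fit lines to row-wise extremes
for n,col,rows,z in [("pad","yellow",(280,310),.012),("tray","blue",(275,398),.014)]:
    L=[];Rr=[]
    for v in range(*rows):
        u=np.where(mt[col][v,100:215])[0]+100; L.append((u[0]-.5,v)); Rr.append((u[-1]+.5,v))
    for s in (L,Rr):
        P=ray(t,s,z); k=np.polyfit(P[:,0],P[:,1],1); print(n,"yaw",np.degrees(np.arctan(k[0])).round(2),"y at x=.5",np.polyval(k,.5).round(4))
E
```

```text
pad s [565.2 207.2 107.5  70.5  89.3]
tray s [501.2 206.8 229.9 126.7  -0.7]
cover s [477.5 207.4  75.7  64.4  87.3]
pad yaw 0.35 y at x=.5 0.2625
pad yaw -0.63 y at x=.5 0.1533
tray yaw -0.5 y at x=.5 0.2718
tray yaw -0.73 y at x=.5 0.1432
```

Tray yaw is about -0.6° with its midline at y ≈ 207.5 mm, and the cover's near rim is at x ≈ 441–446 mm. I'll set the tip down behind the cover, nose 1° down, and feel for the floor.

```bash
python3 - <<'E'
from h import *
from rig import ctrl, grip, solver, observe
q=q_down(np.radians(-.6),np.radians(-1.0))
X=np.array([.326,.209,.05])
ctrl.move_pose(X,q)
ctrl.move_linear(X*[1,1,0]+[0,0,.026],velocity=.05)
ctrl.dwell(.2)
s=observe(); print(s["time"],s["eef_pos"],s["contact_force"])
r=ctrl.move_linear(X*[1,1,0]+[0,0,.012],velocity=.008,f_stop=2.0)
s=observe(); print(r,s["time"],s["eef_pos"],s["contact_force"])
snap("w4"); snap("t4","top")
E
python3 -c "
import cv2
i=cv2.imread('pics/t4.png')
cv2.imwrite('pics/t4c.png',cv2.resize(i[250:450,80:260],None,fx=3,fy=3,interpolation=cv2.INTER_CUBIC))"
```

```text
10.025 [0.32614544 0.20912646 0.02616273] [ 0.04857493  0.20299105 -1.3220047 ]
True 11.3167 [0.32563017 0.20878218 0.01430195] [1.09846173 1.07697916 0.04402651]
```

View pics/t4c.png

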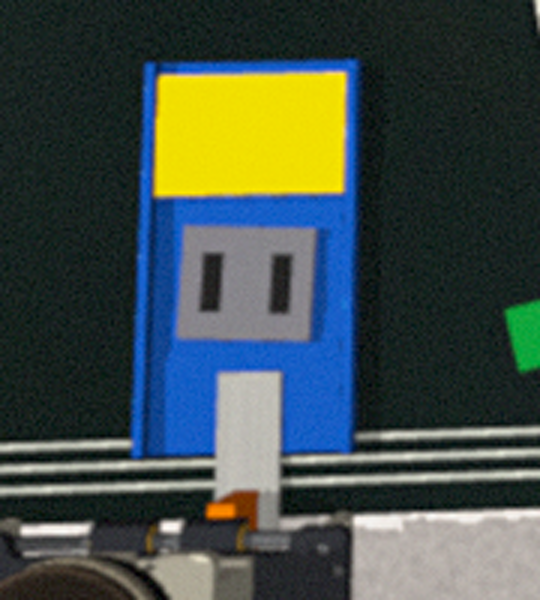

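View pics/w4.png

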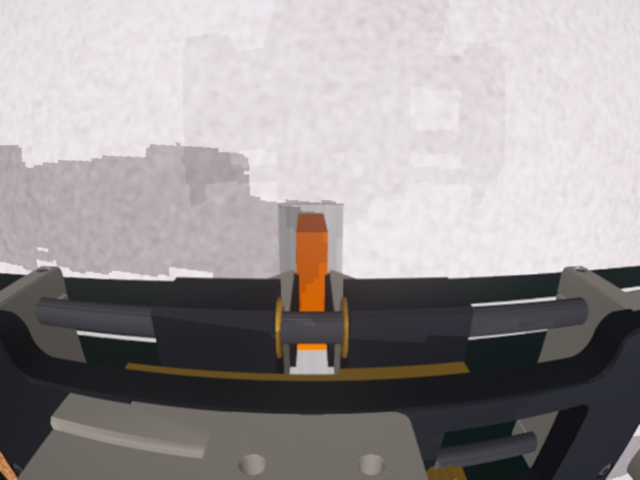

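The tip touched lightly. In the crop the blade at (249, 372) is centred on the cover at (248, 340), about 18 mm short of its rim. I'll ease off 0.3 mm and slide under.

```bash
python3 - <<'E'
from h import *
from rig import ctrl, grip, solver, observe
d=np.array([np.cos(np.radians(-.6)),np.sin(np.radians(-.6)),0])
p0=np.array([.3260,.2090,.0147]); 
ctrl.move_linear(p0,velocity=.01)
s=observe(); print(s["time"],s["eef_pos"],s["contact_force"])
r=ctrl.move_linear(p0+d*.024,velocity=.02,f_stop=3.5)
s=observe(); print(r,s["time"],s["eef_pos"],s["contact_force"])
snap("t5","top")
E
python3 -c "
import cv2
i=cv2.imread('pics/t5.png')
cv2.imwrite('pics/t5c.png',cv2.resize(i[250:450,80:260],None,fx=3,fy=3,interpolation=cv2.INTER_CUBIC))"
```

```text
11.6667 [0.32589569 0.20898071 0.01469489] [0.01516165 0.32836482 0.76597212]
False 13.0167 [0.35006925 0.20878615 0.01472423] [-1.08743796  0.15801246  1.46207753]
```

View pics/t5c.png

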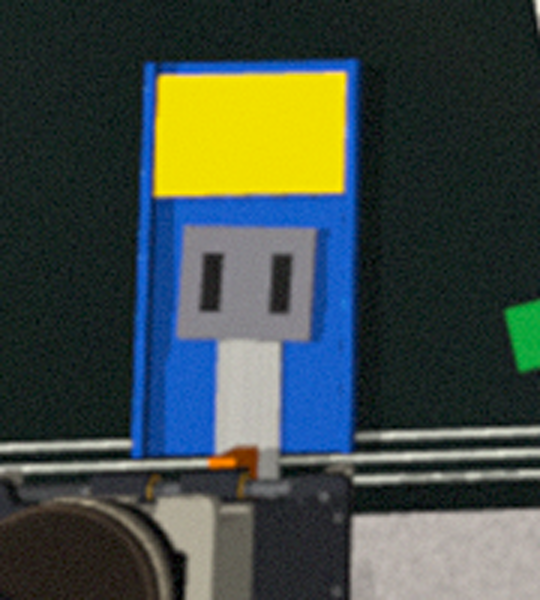

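The blade (crop 249, 340) has gone under the rim without moving the cover. Now I'll push gently to the step.

```bash
python3 - <<'E'
from h import *
from rig import ctrl, grip, solver, observe
d=np.array([np.cos(np.radians(-.6)),np.sin(np.radians(-.6)),0])
p0=np.array([.3260,.2090,.0147]); 
r=ctrl.move_linear(p0+d*.034,velocity=.015,f_stop=3.5)
s=observe(); print(r,s["time"],s["eef_pos"],s["contact_force"])
if not r:
    r=ctrl.move_linear(p0+d*.064,velocity=.01,f_stop=3.5)
    s=observe(); print(r,s["time"],s["eef_pos"],s["contact_force"])
    ctrl.dwell(.1); s=observe(); print(s["time"],s["eef_pos"],s["contact_force"])
    ctrl.dwell(.3); s=observe(); print(s["time"],s["eef_pos"],s["contact_force"])
snap("t6","top")
E
python3 -c "
import cv2
i=cv2.imread('pics/t6.png')
cv2.imwrite('pics/t6c.png',cv2.resize(i[250:450,80:260],None,fx=3,fy=3,interpolation=cv2.INTER_CUBIC))"
```

```text
False 13.8833 [0.36043938 0.20872036 0.01474962] [-1.2923602  -0.1650663   0.31454765]
True 14.5 [0.36026779 0.20843375 0.0145115 ] [-0.38088055  0.32184007  1.67756555]
14.6 [0.36016458 0.2084413  0.01446986] [0.9451407  0.4141667  3.47421163]
14.9 [0.36005416 0.20839778 0.01441936] [1.08404295 0.15583974 2.77145812]
```

View pics/t6c.png

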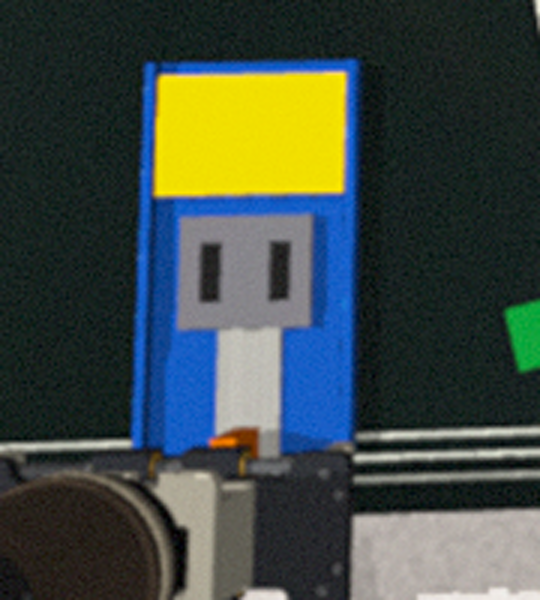

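It stopped early, on floor stick-slip rather than the step: the cover has moved about 7 mm and a gap of about 10 mm is still visible in the crop at rows 197–215. I'll unload the blade slightly and continue.

```bash
python3 - <<'E'
from h import *
from rig import ctrl, grip, solver, observe
d=np.array([np.cos(np.radians(-.6)),np.sin(np.radians(-.6)),0])
p0=np.array([.3260,.2090,.0152]); 
ctrl.move_linear(p0+d*.0345,velocity=.01); ctrl.dwell(.2)
s=observe(); print(s["time"],s["eef_pos"],s["contact_force"])
r=ctrl.move_linear(p0+d*.064,velocity=.01,f_stop=4)
s=observe(); print(r,s["time"],s["eef_pos"],s["contact_force"])
for i in range(3):
    ctrl.dwell(.1); s=observe(); print(s["time"],s["eef_pos"],s["contact_force"])
snap("t7","top")
E
python3 -c "
import cv2
i=cv2.imread('pics/t7.png')
cv2.imwrite('pics/t7c.png',cv2.resize(i[250:450,80:260],None,fx=3,fy=3,interpolation=cv2.INTER_CUBIC))"
```

```text
15.4083 [0.36032264 0.20850725 0.01510991] [ 0.4447861   1.0281463  -0.44225626]
True 16.8833 [0.37277076 0.20832135 0.0149295 ] [ 0.84425113 -0.04240395 -0.62497779]
16.9833 [0.37271125 0.20825799 0.01485181] [ 0.77733287 -0.23464138 -0.12117856]
17.0833 [0.37257931 0.20825282 0.01482777] [0.77012504 0.12174097 0.43550374]
17.1833 [0.37254006 0.20825761 0.01484446] [1.18121457 0.58795525 0.30224839]
```

View pics/t7c.png

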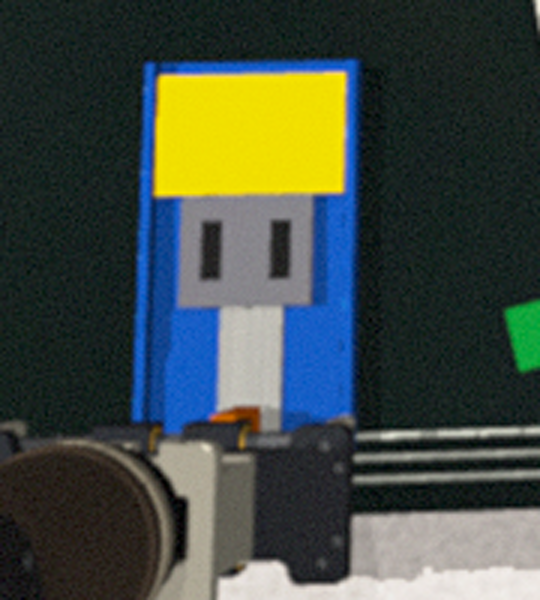

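The cover's far edge now meets the step (crop row 195), but the wrist force shows no sustained load. I'll press in small increments and watch the averaged force.

```bash
cat >> h.py <<'E'
def favg(n=5,dt=.02):
    from rig import ctrl,observe
    F=[];
    for i in range(n):
        ctrl.dwell(dt); F.append(observe()["contact_force"])
    return np.mean(F,0)
E
python3 - <<'E'
from h import *
from rig import ctrl, grip, solver, observe
d=np.array([np.cos(np.radians(-.6)),np.sin(np.radians(-.6)),0])
p0=np.array([.3260,.2090,.0150]); 
f0=None
for k in np.arange(.0467,.0520,.0005):
    ctrl.move_linear(p0+d*k,velocity=.01); f=favg()
    if f0 is None: f0=f
    s=observe(); print(round(k,4),round(s["time"],2),s["eef_pos"].round(4),f.round(2))
    if f[0]<-3.2 : break
print(favg(15).round(2), observe()["time"])
E
```

```text
0.0467 17.57 [0.3725 0.2085 0.0149] [-0.07 -0.39  0.26]
0.0472 17.9 [0.3728 0.2084 0.0149] [-1.66 -0.65  1.4 ]
0.0477 18.23 [0.3729 0.2084 0.0149] [-5.56 -0.33  3.36]
[-5.22 -0.55  3.43] 18.4833
```

It holds a steady 5 N or so against the step, for over 0.4 s. Now I'll back off 3 mm and lift along the arc about the step foot, checking part-way.

```bash
cat >> h.py <<'E'
D=np.array([np.cos(np.radians(-.6)),np.sin(np.radians(-.6)),0])
C=np.array([.3260,.2090,.0150])+D*.0469
def U2tcp(ux,uz): return C+D*(ux+.055)+np.array([0,0,uz-.002])
def arc(th,s=.0585):
    t=np.radians(th); return U2tcp(-.0025*np.sin(t)-s*np.cos(t), max(s*np.sin(t),.002))
E
python3 - <<'E'
from h import *
from rig import ctrl, grip, solver, observe
for t in [5,15,30,45]: 
    p=solver.ik(arc(t),observe()["tcp_rot"]); assert p is not None
assert solver.ik(U2tcp(.02,.06),observe()["tcp_rot"]) is not None
ctrl.move_linear(arc(1.9),velocity=.015); print(favg().round(2))
for t in [6,12,18,24,30,37,45]:
    ctrl.move_linear(arc(t),velocity=.03); s=observe(); print(t,round(s["time"],2),s["eef_pos"].round(4),s["contact_force"].round(2))
snap("s8","scene");snap("t8","top")
E
python3 -c "
import cv2,numpy as np
i=cv2.imread('pics/s8.png')[150:280,420:560];j=cv2.imread('pics/t8.png')[250:450,80:260]
cv2.imwrite('pics/c8.png',np.hstack([cv2.resize(i,(400,371),interpolation=cv2.INTER_CUBIC),cv2.resize(j,(334,371),interpolation=cv2.INTER_CUBIC)]))"
```

```text
[ 0.33 -0.47 -0.59]
6 19.29 [0.3695 0.2086 0.0193] [-0.56  0.13 -1.56]
12 19.64 [0.3703 0.2087 0.0254] [-0.61 -0.22 -1.28]
18 19.99 [0.3716 0.2086 0.0312] [-0.13  0.22 -0.83]
24 20.34 [0.3736 0.2086 0.037 ] [ 0.12  0.23 -0.87]
30 20.69 [0.3762 0.2086 0.0424] [ 0.83  0.23 -0.82]
37 21.07 [0.3799 0.2085 0.0484] [-0.07  0.57 -1.23]
45 21.49 [0.385  0.2085 0.0545] [-0.37 -0.   -1.29]
```

View pics/c8.png

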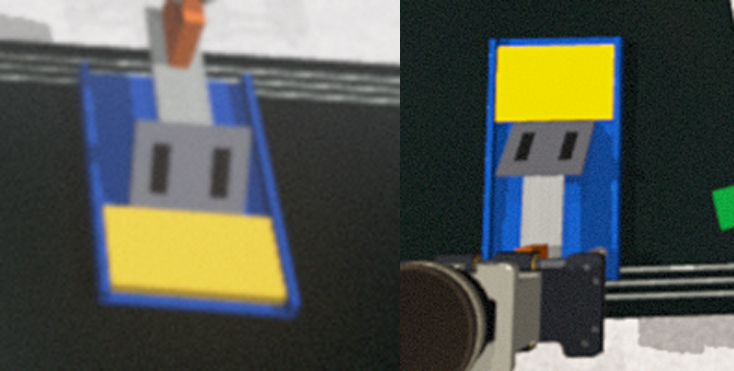

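The cover is raised about 45° on the blade, its far rim at the step: in the left crop at (190, 165), foreshortened in the right crop at (545, 150). Next I'll take it up to vertical and over.

```bash
python3 - <<'E'
from h import *
from rig import ctrl, grip, solver, observe
for t in [55,65,75,83,90]:
    ctrl.move_linear(arc(t),velocity=.03); s=observe(); print(t,round(s["time"],2),s["eef_pos"].round(4),s["contact_force"].round(2))
snap("s9","scene");snap("t9","top")
for x in [.004,.010,.016]:
    ctrl.move_linear(U2tcp(x,.0585),velocity=.03); s=observe(); print(x,round(s["time"],2),s["eef_pos"].round(4),s["contact_force"].round(2))
snap("s10","scene");snap("t10","top")
E
python3 -c "
import cv2,numpy as np
for k in (9,10):
  i=cv2.imread(f'pics/s{k}.png')[150:280,420:560];j=cv2.imread(f'pics/t{k}.png')[250:450,80:260]
  cv2.imwrite(f'pics/c{k}.png',np.hstack([cv2.resize(i,(400,371),interpolation=cv2.INTER_CUBIC),cv2.resize(j,(334,371),interpolation=cv2.INTER_CUBIC)]))"
```

```text
55 22.07 [0.3925 0.2083 0.061 ] [-0.73 -0.39 -1.34]
65 22.56 [0.4011 0.2082 0.0661] [-0.07  0.41 -0.91]
75 23.04 [0.4105 0.2081 0.0695] [-0.1  -0.08 -0.82]
83 23.46 [0.4185 0.208  0.0711] [-0.38  0.07  0.17]
90 23.84 [0.4256 0.2079 0.0715] [ 0.64 -0.88 -0.4 ]
0.004 24.31 [0.4322 0.2079 0.0715] [ 0.6   0.65 -0.49]
0.01 24.66 [0.4381 0.2078 0.0715] [-0.88 -0.42 -1.37]
0.016 25.01 [0.4442 0.2077 0.0715] [-0.07 -0.43 -0.85]
```

View pics/c9.png

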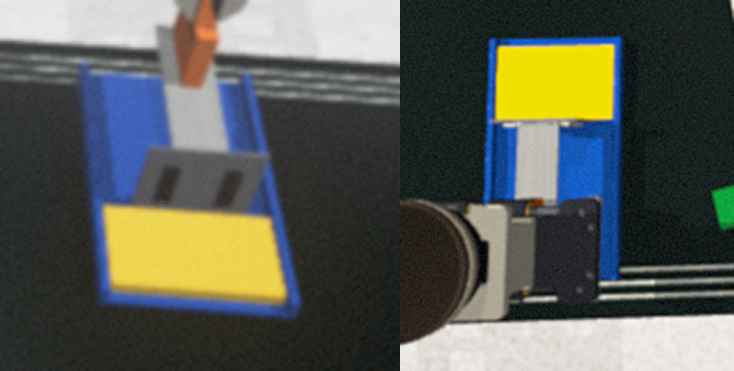

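View pics/c10.png

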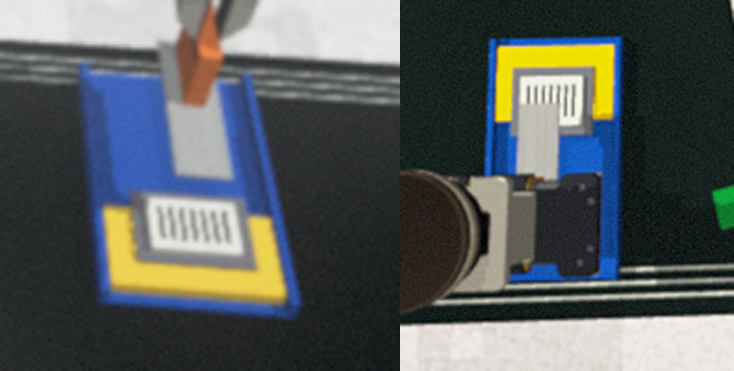

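The cover has toppled onto the yellow pad, white vents up, at about (552, 100) in the right crop. I'll back the blade away and up, then check that the cover lies flat.

```bash
python3 - <<'E'
from h import *
from rig import ctrl, grip, solver, observe
ctrl.move_linear(U2tcp(.0,.075),velocity=.06)
ctrl.move_linear(U2tcp(-.05,.13),velocity=.12)
c=snap("t11","top"); snap("s11","scene"); s=observe(); print(s["time"],s["contact_force"],s["finger_gap"]*92)
h=cv2.cvtColor(c["color"],cv2.COLOR_RGB2HSV)
roi=(125,270,200,360)
Rm=R.from_quat(c["rotation"]).as_matrix();K=c["mtx"]
def pts(q):
    z=c["depth"][q[:,1],q[:,0]]; return (np.c_[(q[:,0]-K[0,2])/K[0,0]*z,(q[:,1]-K[1,2])/K[1,1]*z,z])@Rm.T+c["xyz"]
for n,m,z in [("white",(h[...,1]<40)&(h[...,2]>190),.018),("pad",masks(c)["yellow"],.012),("grey/white",(h[...,1]<70)&(h[...,2]>70),.0145)]:
    q=big(m,roi); print(n,rect(ray(c,q,z)),q.min(0),q.max(0))
    k=np.zeros(m.shape,np.uint8);cv2.drawContours(k,[q],-1,1,-1);k=cv2.erode(k,np.ones((3,3)))
    v,u=np.where(k&m); P=pts(np.c_[u,v]); A=np.c_[P[:,:2],np.ones(len(P))]; co=np.linalg.lstsq(A,P[:,2],rcond=None)[0]
    print("  z mean",P[:,2].mean().round(4),"tilt deg",np.degrees(np.arctan(co[:2])).round(2))
E
python3 -c "
import cv2,numpy as np
for k in (11,):
  i=cv2.imread(f'pics/s{k}.png')[150:280,420:560];j=cv2.imread(f'pics/t{k}.png')[250:450,80:260]
  cv2.imwrite(f'pics/c{k}.png',np.hstack([cv2.resize(i,(400,371),interpolation=cv2.INTER_CUBIC),cv2.resize(j,(334,371),interpolation=cv2.INTER_CUBIC)]))"
```

```text
26.5083 [ 0.36452224  0.03109504 -2.13827739] 11.565801305779216
white [541.1 209.6  58.3  45.   88.3] [144 291] [177 317]
  z mean 0.0215 tilt deg [-12.54 -58.5 ]
pad [558.7 207.9 109.9  68.4  89.3] [131 275] [194 314]
  z mean 0.0143 tilt deg [-11.83 -17.51]
grey/white [541.3 209.9  78.5  62.5  88.3] [138 286] [183 322]
  z mean 0.0196 tilt deg [ -7.4  -47.71]
```

View pics/c11.png

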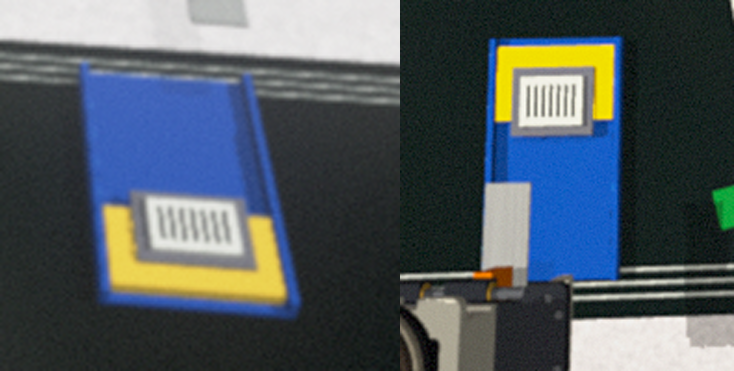

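The cover's apparent sizes at the expected heights (58×45 panel, 78×62 flange) and its centre at (541, 210) mm fit it lying flat. I'll do a robust depth check, then return the lifter.

```bash
python3 - <<'E'
from h import *
from rig import ctrl, grip, solver, observe
c=load("t11");Rm=R.from_quat(c["rotation"]).as_matrix();K=c["mtx"]
v,u=np.mgrid[294:315,148:174];u=u.ravel();v=v.ravel();z=c["depth"][v,u]
P=(np.c_[(u-K[0,2])/K[0,0]*z,(v-K[1,2])/K[1,1]*z,z])@Rm.T+c["xyz"]
g=abs(P[:,2]-np.median(P[:,2]))<.006;P=P[g]
co=np.linalg.lstsq(np.c_[P[:,:2],np.ones(len(P))],P[:,2],rcond=None)[0];print("panel z",np.median(P[:,2]),"tilt",np.degrees(np.arctan(co[:2])),g.mean())
y=np.radians(11.7); q=q_down(y)
ctrl.move_pose(np.array([.45,.05,.15]),q_down(.1))
ctrl.move_pose(np.array([.5875,-.159,.09]),q)
ctrl.move_linear(np.array([.5875,-.159,.026]),velocity=.08); ctrl.dwell(.2)
r=ctrl.move_linear(np.array([.5875,-.159,.0145]),velocity=.01,f_stop=2.5)
s=observe(); print(r,s["time"],s["eef_pos"],s["contact_force"])
snap("t12","top")
E
python3 -c "
import cv2
i=cv2.imread('pics/t12.png')
cv2.imwrite('pics/t12c.png',cv2.resize(i[180:340,280:460],None,fx=3,fy=3,interpolation=cv2.INTER_CUBIC))"
```

```text
panel z 0.018458047117560883 tilt [-0.45234628 -0.19437606] 0.9963369963369964
True 30.425 [ 0.58743857 -0.1593436   0.01485757] [ 0.17514596 -0.47792273  3.90535095]
```

View pics/t12c.png

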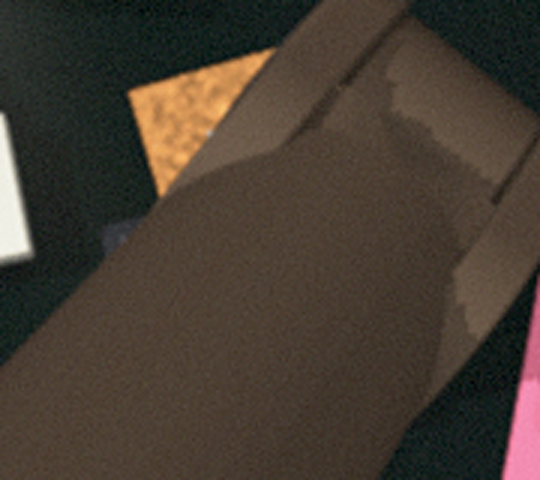

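The panel lies level (tilt under 0.5°) at z = 18.5 mm, where 18 is expected. The arm hides the mat in this view, but the blade touched down at z = 14.9 mm, as when it was picked up. I'll release, retreat and check.

```bash
python3 - <<'E'
from h import *
from rig import ctrl, grip, solver, observe
grip(0.5); ctrl.dwell(.2)
p=observe()["eef_pos"]
ctrl.move_linear(np.array([.5875,-.159,.13]),velocity=.08)
ctrl.move_pose(np.array([.40,-.02,.25]),q_down(.1))
ctrl.dwell(.3)
c=snap("t13","top"); snap("s13","scene"); s=observe(); print(s["time"],s["finger_gap"])
m=masks(c)
q=big(m["orange"],(350,240,395,300));print("orange",rect(ray(c,q,.049)))
q=big(m["cork"],(315,190,410,315));print("cork",rect(ray(c,q,.004)))
Rm=R.from_quat(c["rotation"]).as_matrix();K=c["mtx"]
v,u=np.where(m["grey"]);k=(u>345)&(u<395)&(v>212)&(v<296);u=u[k];v=v[k];z=c["depth"][v,u]
P=(np.c_[(u-K[0,2])/K[0,0]*z,(v-K[1,2])/K[1,1]*z,z])@Rm.T+c["xyz"]
P=P[abs(P[:,2]-np.median(P[:,2]))<.004]
co=np.linalg.lstsq(np.c_[P[:,:2],np.ones(len(P))],P[:,2],rcond=None)[0];print("blade z",np.median(P[:,2]),"tilt",np.degrees(np.arctan(co[:2])),len(P))
E
```

```text
34.525 0.5028589287138213
orange [ 585.9 -157.7   57.8   14.9   11.6]
cork [ 624.4 -149.   192.2  102.1   14.8]
blade z 0.006438622719445841 tilt [0.10784766 0.17536218] 349
```

View pics/t13.png

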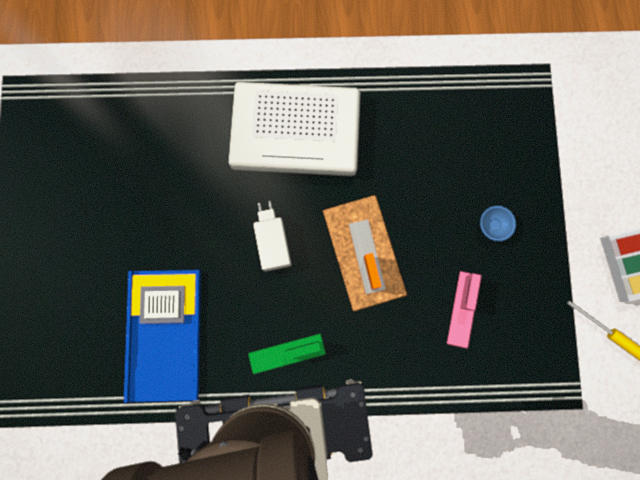

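View pics/s13.png

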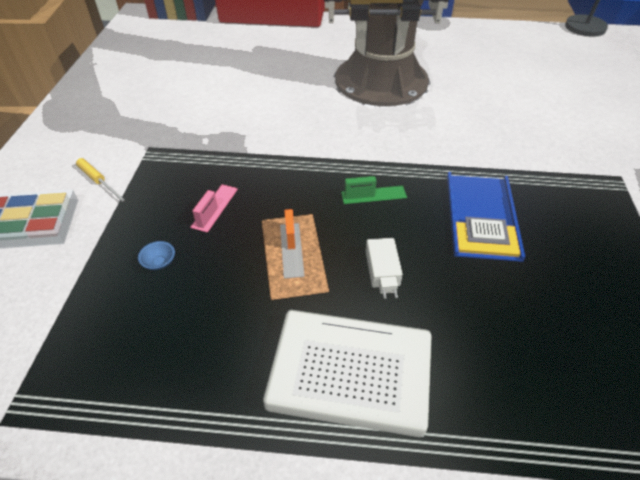

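Both views show the cover white face up on the pad (top view 163, 303) and the lifter back flat in its place (368, 255). The router, adapter and dish haven't moved and the arm is clear, so I'll hand it in.

```bash
python3 -c "
from rig import ticket,observe
print(observe()['time']); ticket.sign_off()"
```

```text
34.525
the job is handed in; nothing more can be done
```

The cover lies flat on the yellow pad, white face up, and the lifter is back on the cork mat. I handed the job in at 34.5 s; no verdict was reported.

**What I did:** I gripped the orange lifter and slid its blade along the tray floor and under the cover's rim. I pressed the cover against the step at about 5 N by the wrist sensor for over 0.4 s. I then lifted it along an arc about the step's foot until it tipped over onto the pad. Afterwards I laid the lifter back where it had been and let go.

**Last checks:**

| Item | Result |
|---|---|
| Cover position | about 19 mm past the mark, 2 mm off the midline |
| Cover tilt | under 0.5° |
| Lifter position on the mat | x about -38 mm, y about 0, matching the start to within 0.3 mm |
| Lifter tilt | about 0.2° |
| Router, adapter, dish | look unmoved in the top and scene views |
| Arm | clear, touching nothing |

**What failed or disagreed:**
- The push stopped twice on the force limit without sustained load. The first stop was floor stick-slip about 12 mm short of the step. The second was as the cover reached the step. I then pressed in 0.5 mm increments.
- The blade met the tray floor about 2.4 mm lower than planned. The lifter had probably turned a little in the fingers.
- The top and scene views differed by 5–7 mm in x on the cover and pad, and more on the tray outline, so I located the step by feel.
- My first tilt fit for the cover was spoiled by bad depth pixels. The tilt above is from a second fit with those removed.
- The force between blade and cover was inferred from the wrist sensor, which is noisy by about 1 N. It was not measured directly.

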